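Wipe a broken spot plate off the preparation plate

ROBOT

A 7-joint arm with a two-finger parallel gripper is mounted at the origin on a cart in front of the work surface, level with it; the furniture and walls round the work are solid. World frame = base frame: x ahead of the robot, y to its left, z up, the work surface at z = 0. Lengths are in m, angles in rad, forces in N, time in s.
With the tool pointing down it reaches from about 0.425 to 0.875 m from the base axis. Payload 9.9 kg.
Tool frame: the origin (TCP) lies on the centre line of the jaws, within the pads' length; the fingertips stand 19 mm ahead of it and the grasp point (between the pads) is the TCP (arm.finger_overhang is the distance from the TCP to the fingertips, in m); z points along the fingers, y is the line along which they close (so a half turn about z gives the same grasp; the last joint's range is limited). The gripper opens to 85 mm and grips with 20 to 120 N. Pads are 22 mm wide; open, the fingers measure 114 mm over their backs; the gripper's body (76 mm by 85 mm) begins 54 mm behind the grasp point. The pads swing forward as they close: fully open they stand 13 mm farther back than shut.
Start: joints at [1.156, 0.576, 0.025, 1.437, -0.015, 1.129, -0.057], TCP at [0.219, -0.638, 0.25] pointing down, gripper open.
Joint ranges: [-2.76, 2.76], [-0.34, 2.15], [-1.52, 1.57], [0.19, 2.46], [-1.09, 4.23], [0.17, 1.99], [-2.82, 2.82]. Speed limits (rad/s): [2.22, 2.22, 3.01, 3.01, 3.14, 3.14, 3.14].

INTERFACE

Orientations are given as a unit quaternion [x, y, z, w].
In Python, from workcell import arm gives the robot as it stands.
- The arm moves only by the tool send_rows, never from a script. Its arguments are lists of equal length, an entry for each row: "translation": the shift along the world's x, y, z in mm, a list of three; "dr": the turn, a rotation vector about the world's x, y, z in degrees, a list of three; "claw": the opening, from 0 (shut) to 1 (fully open). A call has 1 to 5 rows; each row shifts and turns the commanded pose from where the row before left it; what a row does not reach is not made up. A row lasts 1/12 s, in which the tool goes at most 41.7 mm and 7.16 degrees, less where a joint would pass 70% of its speed; a pose out of reach is approached as far as the arm can. A call with a gripper value outside its range is refused whole. The fingers move at their own pace and stop on an object; "squeeze" is the grip in N (left out, the last holds). Time passes only in rows, so rows that do not move let the fingers close. It gives the time, the measured TCP pose, the force, the opening and the grip force at its end, in the units of the state.
- arm.read_state(): the state, without advancing time (a new reading comes with each control period).
- arm.snapshot(name): name is "side" or "top" or "wrist"; returns (picture, depth): 384x512x3 uint8, red, green, blue; 384x512 float32, m along the optical axis (not along the pixel's ray), 0 where there is no reading.
- arm.camera_model(name): a dict with "fx", "fy", "cx", "cy" (pixels), "T" (4x4, takes a point from camera to world coordinates). Camera axes: x right, y down, z forward; pixel columns grow to the right and rows downward; lengths in m; the calibration is good to about 2 mm. A picture is of the moment at which its call begins: read the wrist's pose just before it. camera_model takes no time and is no camera call; for the wrist camera it gives the pose at the moment of the call.
- arm.sign_off(): hands the job in; it is judged then, once.
The state is a dict: "time_s": time; "joints": joint angles; "joint_velocities": joint speeds; "joint_torque": joint torques, N m; "ee_pos": TCP position; "tool_rot": TCP orientation; "ft_force": force on the tool from outside, world axes, zero at the start; "moment": the same for the moment, N m; "opening": finger opening in m; "finger_force": force on a finger pad.
Only numpy, scipy, OpenCV 4.12 (cv2) and the standard library are available. Lean on these libraries where they do the work, as an engineer would, in place of code of your own. Each camera call takes 0.05 s, during which the arm holds its last target. There are 200 camera calls.

TASK

A porcelain spot plate has broken on the steel preparation plate. Slide the waste tray by its handle squarely home under the plate's open lip, then wipe all six sherds over the lip into the tray with the scraper block; they are sharp, so the gripper must not touch them. Finally stand the scraper upright on the desk again, clear of the tray, leaving the tray flat on the desk and the tape roll, timer and vial where they are.

Things in the scene. Friction and masses are not known exactly. Their poses are not given: they have to be found in the camera images.
- plate: Steel preparation plate, fixed: a deck 136 (x) x 280 (y) mm on a skirt, its top 45 mm above the desk. Origin: under the deck's middle, at desk level. The end at y = -140 mm is the open lip; the other three sides have a rim 18 mm high above the deck. Clear width between the side rims 130 mm (x = -65 to 65); inner face of the end rim at y = 135 mm.
- plate_lip (a point): Middle of the open lip's edge, on the deck's top surface (plate x = 0, y = -140 mm, 45 mm above the desk). Axes as the plate's. Here the 4 mm deck overhangs by 30 mm: its underside is 41 mm above the desk, and the skirt against which the tray comes home is at plate y = -110 mm.
- tray: Waste tray, loose, about 0.45 kg: open metal tray 165 (x) x 115 (y) mm, 35 mm high, walls and floor 3 mm. Origin: centre of its underside. The mouth edge (y = 57.5 mm) goes under the plate's lip; a black handle sticks out of the other side along -y. Home, its axes are parallel to the plate's and its origin is at plate x = 0, y = -167.5 mm: 30 mm of it are under the lip.
- tray_mouth (a point): Middle of the tray's mouth edge, 32 mm above the tray's underside (tray x = 0, y = 57.5 mm). Axes as the tray's.
- tray_handle (a point): Middle of the tray's handle (tray x = 0, y = -109.5 mm, 34 mm above the underside). The handle bar is 20 mm wide (x), 85 mm long (y) and 16 mm thick, with 26 mm free below it. Grip it across x.
- scraper: Scraper block, loose, about 0.22 kg, 92 mm high, standing on its rubber sole of 118 (x, the wiping width) x 30 (y) mm. Origin: centre of the sole's underside; z up. Its body ends 34 mm up; above it stands an upright flat-sided grip 86 mm wide (x) and 24 mm thick (y). It fits between the plate's side rims with 6 mm to spare on each side.
- scraper_grip (a point): Point to grip the scraper, in the middle of its grip, 70 mm above the sole. Grip across the 24 mm thickness (y).
- sherd_0: Sherd 1 of six: a loose, irregular flat piece of white porcelain 33 mm across at most and 8 mm thick, 18 g, lying on the plate's deck at any yaw. Origin: middle of the face that lies down at the start.
- sherd_1: Sherd 2 of six: a loose, irregular flat piece of white porcelain 35 mm across at most and 8 mm thick, 18 g, lying on the plate's deck at any yaw. Origin: middle of the face that lies down at the start.
- sherd_2: Sherd 3 of six: a loose, irregular flat piece of white porcelain 33 mm across at most and 8 mm thick, 18 g, lying on the plate's deck at any yaw. Origin: middle of the face that lies down at the start.
- sherd_3: Sherd 4 of six: a loose, irregular flat piece of white porcelain 32 mm across at most and 8 mm thick, 18 g, lying on the plate's deck at any yaw. Origin: middle of the face that lies down at the start.
- sherd_4: Sherd 5 of six: a loose, irregular flat piece of white porcelain 37 mm across at most and 8 mm thick, 18 g, lying on the plate's deck at any yaw. Origin: middle of the face that lies down at the start.
- sherd_5: Sherd 6 of six: a loose, irregular flat piece of white porcelain 37 mm across at most and 8 mm thick, 18 g, lying on the plate's deck at any yaw. Origin: middle of the face that lies down at the start.
- analyser_corner (a point): Fixed point on the desk's furniture: the upper front right corner (seen from the robot) of the large analyser with the red lid. From here its front runs to the left (+y) and its side to the back (+x), 282 mm high: keep the gripper and what it carries clear of it when swinging to the plate.
- tape_roll: Bystander: a brown roll of parcel tape lying flat, 92 mm across, 48 mm high, loose. Origin: centre of its underside. Leave it.
- timer: Bystander: a small white timer with three keys, 60 x 66 x 19 mm, loose. Origin: centre of its underside. Leave it.
- vial: Bystander: a brown glass vial with a white cap, 28 mm across, 64 mm high, loose. Origin: centre of its underside. Leave it.

How it is judged:
On the way, in this order (a step that is already met when the one before it is completed fails the run):
1. the tray stands under the lip: its mouth at least 10 mm under it, within 15 mm of its middle and square to it within 0.12 rad (x of tray_mouth in the frame of plate between -0.015 and 0.015 m and y of tray_mouth in the frame of plate between -0.13 and -0.09 m and angle between the x axis of tray and the x axis of plate, either way round below 0.12 rad and height (world z) of tray below 0.006 m and angle between tray's own z axis and vertical below 0.06 rad), for 0.2 s.
2. all six sherds lie in the tray (x of sherd_0 in the frame of tray between -0.08 and 0.08 m and y of sherd_0 in the frame of tray between -0.056 and 0.056 m and z of sherd_0 in the frame of tray between -0.005 and 0.04 m and x of sherd_1 in the frame of tray between -0.08 and 0.08 m and y of sherd_1 in the frame of tray between -0.056 and 0.056 m and z of sherd_1 in the frame of tray between -0.005 and 0.04 m and x of sherd_2 in the frame of tray between -0.08 and 0.08 m and y of sherd_2 in the frame of tray between -0.056 and 0.056 m and z of sherd_2 in the frame of tray between -0.005 and 0.04 m and x of sherd_3 in the frame of tray between -0.08 and 0.08 m and y of sherd_3 in the frame of tray between -0.056 and 0.056 m and z of sherd_3 in the frame of tray between -0.005 and 0.04 m and x of sherd_4 in the frame of tray between -0.08 and 0.08 m and y of sherd_4 in the frame of tray between -0.056 and 0.056 m and z of sherd_4 in the frame of tray between -0.005 and 0.04 m and x of sherd_5 in the frame of tray between -0.08 and 0.08 m and y of sherd_5 in the frame of tray between -0.056 and 0.056 m and z of sherd_5 in the frame of tray between -0.005 and 0.04 m), for 0.2 s.
At the end, for the whole second after the job is handed in: All six sherds lie inside the tray; the tray stands flat on the desk; the scraper stands upright (within 0.08 rad) on the desk on its sole, not in or against the tray nor on the plate; everything is at rest (under 30 mm/s) (all of step 2 and height (world z) of each of tray, scraper below 0.006 m and angle between tray's own z axis and vertical below 0.06 rad and linear speed of each of sherd_0, sherd_1, sherd_2, sherd_3, sherd_4, sherd_5, tray, scraper below 0.03 m/s and height (world z) of scraper above -0.006 m and angle between scraper's own z axis and vertical below 0.08 rad and contact force between scraper and tray below 0.5 N and (x of scraper in the frame of tray above 0.08 m or x of scraper in the frame of tray below -0.08 m or y of scraper in the frame of tray above 0.055 m or y of scraper in the frame of tray below -0.055 m)); the robot touches nothing.
It fails at once if the gripper or arm touches a sherd (contact force between any of the fingers, the arm and sherd_0 above 0.3 N or contact force between any of the fingers, the arm and sherd_1 above 0.3 N or contact force between any of the fingers, the arm and sherd_2 above 0.3 N or contact force between any of the fingers, the arm and sherd_3 above 0.3 N or contact force between any of the fingers, the arm and sherd_4 above 0.3 N or contact force between any of the fingers, the arm and sherd_5 above 0.3 N).
It fails at once if the tape roll, the timer or the vial is moved by more than 20 mm (distance of any of tape_roll, timer, vial from where it was at the start of the episode above 0.02 m).
It also fails if it takes over 64 s, if anything falls off the work surface, if the arm or the gripper's body presses on something with over 40 N, if the wrist force passes 120 N, or if a joint passes its speed limit or range.

## Working session

There is one attempt and no reset: what is moved stays moved. The work goes in short steps, Python scripts to look and compute and a tool call to move; the robot and the scene stay as the last step left them, time stands still between calls to the robot, and variables do not carry over. Pictures are saved under pics/ and viewed, at most 13 in all, crops included, and the job is handed in when it is done.

Besides the shell and the picture viewer there is one more tool, called as name(argument=value, ...) on one line, values as JSON. send_rows: Moves the arm, as the interface text tells. Its arguments: {"type":"object","properties":{"translation":{"type":"array","items":{"type":"array","items":{"type":"number"}}},"dr":{"type":"array","items":{"type":"array","items":{"type":"number"}}},"claw":{"type":"array","items":{"type":"number"}},"squeeze":{"type":"number"}},"required":["translation","dr","claw"]}

```bash
mkdir -p pics; ls; python3 - <<'E'
from workcell import arm
import cv2,numpy as np
for n in("top","side"):
    p,d=arm.snapshot(n);m=arm.camera_model(n)
    cv2.imwrite(f"pics/{n}0.png",p[:,:,::-1]);np.savez(f"{n}0.npz",p=p,d=d,**m)
    print(n,{k:np.round(v,3).tolist() for k,v in m.items()}, (d>0).mean())
print(arm.read_state())
E
```

```text
pics
top {'fx': 368.931, 'fy': 368.931, 'cx': 255.295, 'cy': 194.954, 'T': [[0.014, -0.997, 0.076, 0.426], [-1.0, -0.015, -0.006, -0.032], [0.007, -0.076, -0.997, 1.448], [0.0, 0.0, 0.0, 1.0]]} 0.996124267578125
side {'fx': 358.093, 'fy': 358.093, 'cx': 260.998, 'cy': 184.554, 'T': [[-0.982, -0.115, 0.153, 0.399], [-0.19, 0.66, -0.726, 0.68], [-0.017, -0.742, -0.67, 0.823], [0.0, 0.0, 0.0, 1.0]]} 0.996002197265625
{'time_s': 0.1, 'joints': array([ 1.15621521,  0.57646488,  0.02484986,  1.43781889, -0.01498794,
        1.12901291, -0.05652298]), 'joint_velocities': array([-1.05669846e-03, -2.98384466e-03,  1.92711387e-03, -3.92609261e-03,
        4.54046534e-04, -9.41760063e-06, -1.76528124e-03]), 'joint_torque': array([ 6.21303727e-03, -7.67310905e+01,  2.25866698e+00, -2.86607730e+01,
        1.61424803e-02,  8.63401074e-03, -7.28179032e-06]), 'ee_pos': array([ 0.21910763, -0.63804725,  0.24951941]), 'tool_rot': array([ 9.86352804e-01,  1.64643762e-01, -1.69481023e-04, -7.40545540e-04]), 'ft_force': array([0.12584674, 0.26840384, 0.40504786]), 'moment': array([0.00526316, 0.01887721, 0.03044819]), 'finger_force': 0.0, 'opening': 0.08524658660002346}
```

View pics/top0.png

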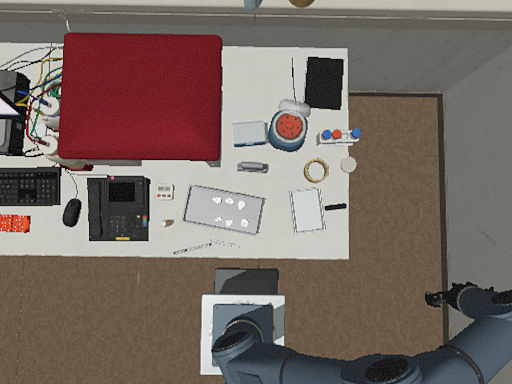

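View pics/side0.png

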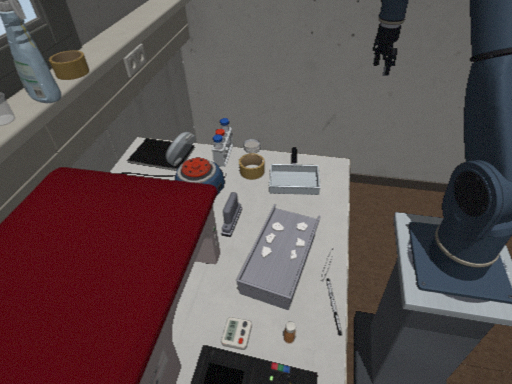

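The top view shows the plate at about (224,209) with its lip to the right (-y), the tray at (307,210) with its handle at (336,207), the scraper at (252,167), and the tape roll at (316,170). The side view agrees. Next I'll measure from both views.

```bash
cat > h.py <<'E'
import numpy as np,cv2
def cloud(d,m):
    v,u=np.mgrid[:d.shape[0],:d.shape[1]]
    c=np.stack([(u-m['cx'])/m['fx']*d,(v-m['cy'])/m['fy']*d,d],-1)
    T=np.asarray(m['T']); return c@T[:3,:3].T+T[:3,3]
def rect(P):
    (c,s,a)=cv2.minAreaRect((P[:,:2]*1000).astype(np.float32)); return np.round(c,1),np.round(s,1),round(a,2)
E
python3 - <<'E'
from h import *
for n in("top","side"):
    z=np.load(n+"0.npz"); P=cloud(z['d'],z); ok=z['d']>0
    print(n)
    for nm,(x0,x1,y0,y1),(z0,z1) in [("desk",(.3,.36,-.3,.2),(-.02,.02)),("plate rim",(.25,.5,-.12,.32),(.055,.075)),("plate all",(.25,.5,-.1,.3),(.03,.075)),
       ("tray",(.28,.5,-.36,-.12),(.027,.045)),("scraper",(.48,.6,-.12,.1),(.08,.11)),("scraper base",(.48,.6,-.12,.1),(.015,.11)),("tape",(.48,.6,-.33,-.19),(.04,.06)),("timer",(.4,.5,.25,.36),(.01,.03)),("vial",(.3,.4,.2,.4),(.03,.08))]:
        k=ok&(P[...,0]>x0)&(P[...,0]<x1)&(P[...,1]>y0)&(P[...,1]<y1)&(P[...,2]>z0)&(P[...,2]<z1)
        Q=P[k]
        if len(Q)>3: print(nm,len(Q),*rect(Q),"medz",np.round(np.median(Q[:,2]),4),"x",np.round(np.percentile(Q[:,0],[1,99]),3),"y",np.round(np.percentile(Q[:,1],[1,99]),3))
    w=(z['p'].min(-1)>190)&ok&(P[...,0]>.28)&(P[...,0]<.5)&(P[...,1]>-.08)&(P[...,1]<.25)&(P[...,2]>.045)&(P[...,2]<.07)
    N,_,st,ce=cv2.connectedComponentsWithStats(w.astype(np.uint8))
    for i in range(1,N):
        if st[i,4]>5: print("sherd",ce[i].round(1),st[i,4],np.median(P[_==i],0).round(3))
E
```

```text
top
desk 2012 [330.  -50.2] [ 60.  499.6] 0.0 medz 0.0008 x [0.3  0.36] y [-0.296  0.195]
plate rim 219 [454.2 129.9] [354.5 111.2] 84.69 medz 0.0628 x [0.386 0.498] y [-0.037  0.31 ]
plate all 1912 [457.2 119.4] [354.7 118.5] 84.58 medz 0.0465 x [0.393 0.499] y [-0.055  0.292]
tray 170 [ 447.8 -270. ] [103.3 176.2] 0.97 medz 0.0365 x [0.395 0.5  ] y [-0.357 -0.182]
scraper base 648 [514.4  17.2] [166.   67.5] 89.14 medz 0.0474 x [0.48  0.546] y [-0.062  0.097]
tape 51 [ 542.3 -288.8] [131.1  46.9] 17.98 medz 0.0441 x [0.484 0.599] y [-0.329 -0.251]
timer 9 [427.3 292.2] [23.9  7.4] 16.04 medz 0.0178 x [0.415 0.437] y [0.288 0.299]
sherd [240.5 205.7] 32 [0.492 0.017 0.053]
sherd [188.4 208. ] 8 [0.48  0.213 0.047]
sherd [188.3 212.9] 7 [0.461 0.213 0.047]
sherd [188.4 218.1] 14 [0.442 0.21  0.047]
sherd [217.1 218.8] 29 [0.44  0.102 0.053]
sherd [227.3 222.4] 65 [0.429 0.064 0.051]
sherd [195.  219.8] 6 [0.435 0.186 0.047]
sherd [201.2 221.2] 13 [0.432 0.163 0.048]
sherd [244.  222.6] 54 [0.427 0.    0.052]
sherd [210.5 223.3] 11 [0.425 0.126 0.048]
sherd [232.3 227.3] 6 [0.409 0.044 0.049]
side
desk 2720 [330.  -49.8] [ 59.9 499.5] 0.01 medz 0.0011 x [0.301 0.359] y [-0.291  0.196]
plate rim 428 [452.4 128.9] [358.3 111. ] 84.98 medz 0.0626 x [0.385 0.498] y [-0.036  0.31 ]
plate all 3134 [454.6 118.2] [358.4 119.2] 85.33 medz 0.0461 x [0.391 0.499] y [-0.054  0.292]
tray 228 [ 451.8 -272.8] [107.3 179.4] 5.29 medz 0.0344 x [0.392 0.499] y [-0.355 -0.181]
scraper base 960 [501.8  19.8] [172.5  68.2] 80.2 medz 0.0469 x [0.481 0.545] y [-0.063  0.099]
tape 47 [ 551.  -299.5] [137.4  46.8] 29.26 medz 0.0463 x [0.485 0.6  ] y [-0.327 -0.246]
timer 52 [421.3 307.3] [27.6 12.1] 7.27 medz 0.0213 x [0.408 0.436] y [0.301 0.313]
sherd [278.7 226.6] 36 [0.492 0.011 0.054]
sherd [301.7 225.7] 48 [ 0.427 -0.003  0.054]
sherd [299.9 241.8] 35 [0.427 0.057 0.054]
sherd [293.2 254. ] 26 [0.439 0.099 0.054]
```

Everything lies further in +x than my windows allowed, so I'll widen them.

```bash
python3 - <<'E'
from h import *
W=[("plate rim",(.36,.6,-.06,.30),(.053,.075)),("tray",(.38,.57,-.36,-.12),(.027,.045)),("handle",(.4,.6,-.5,-.3),(.02,.06)),("scraper grip",(.585,.72,-.12,.1),(.075,.11)),("scraper base",(.585,.72,-.12,.1),(.015,.11)),("tape",(.57,.72,-.33,-.19),(.035,.065)),("timer",(.5,.6,.25,.36),(.01,.03)),("vial",(.38,.5,.2,.32),(.03,.08)),("analyser",(.55,1.,-.1,.7),(.2,.3))]
for n in("top","side"):
    z=np.load(n+"0.npz"); P=cloud(z['d'],z); ok=z['d']>0
    print(n)
    for nm,(x0,x1,y0,y1),(z0,z1) in W:
        k=ok&(P[...,0]>x0)&(P[...,0]<x1)&(P[...,1]>y0)&(P[...,1]<y1)&(P[...,2]>z0)&(P[...,2]<z1)
        if 'rim' in nm: k&=(z['p'].astype(int).max(-1)<225)|(P[...,2]>.058)
        N,lab,st,_=cv2.connectedComponentsWithStats(k.astype(np.uint8))
        if nm not in("tray","plate rim") and N>1: k=lab==1+st[1:,4].argmax()
        Q=P[k]
        if len(Q)>3: print(nm,len(Q),*rect(Q),"maxz",np.round(np.percentile(Q[:,2],[50,97]),4),"x",np.round(np.percentile(Q[:,0],[1,99]),3),"y",np.round(np.percentile(Q[:,1],[1,99]),3))
    w=(z['p'].min(-1)>200)&ok&(P[...,0]>.40)&(P[...,0]<.55)&(P[...,1]>-.08)&(P[...,1]<.25)&(P[...,2]>.049)&(P[...,2]<.06)
    N,lab,st,ce=cv2.connectedComponentsWithStats(w.astype(np.uint8))
    for i in range(1,N):
        if st[i,4]>12: print("sherd",ce[i].round(1),st[i,4],np.median(P[lab==i],0).round(3))
E
```

```text
top
plate rim 385 [479.8 119.9] [347.9 163.4] 84.58 maxz [0.0625 0.0686] x [0.386 0.566] y [-0.048  0.298]
tray 260 [ 485.2 -269.9] [166.5 179.1] 7.81 maxz [0.036  0.0441] x [0.395 0.569] y [-0.357 -0.174]
handle 121 [ 495.1 -344.7] [20.  88.7] 7.18 maxz [0.0412 0.0466] x [0.484 0.508] y [-0.388 -0.301]
scraper grip 147 [645.1 -26.4] [82.8 23.5] 86.22 maxz [0.0905 0.0961] x [0.632 0.657] y [-0.067  0.014]
scraper base 260 [644.4 -26.4] [110.2  29.6] 86.64 maxz [0.0846 0.0951] x [0.629 0.658] y [-0.081  0.028]
tape 157 [ 635.6 -274.5] [86.8 89.1] 45.82 maxz [0.047  0.0521] x [0.592 0.679] y [-0.318 -0.229]
timer 253 [546.1 314.4] [55.4 64. ] 1.16 maxz [0.0171 0.0239] x [0.519 0.574] y [0.283 0.346]
vial 164 [463.5 216.4] [32.1 72.3] 89.63 maxz [0.0475 0.0673] x [0.427 0.499] y [0.201 0.232]
analyser 18937 [815.3 380.6] [602.  369.4] 89.99 maxz [0.2776 0.2862] x [0.633 0.996] y [0.085 0.654]
sherd [216.7 199.3] 37 [0.516 0.104 0.054]
sherd [229.4 200.4] 35 [0.512 0.058 0.054]
sherd [240.9 204.3] 43 [0.498 0.013 0.053]
sherd [217.7 218.5] 21 [0.44  0.099 0.054]
sherd [244.4 222.3] 36 [0
[... 523 characters left out ...]
xz [0.0636 0.0935] x [0.629 0.658] y [-0.077  0.029]
tape 234 [ 635.4 -275. ] [89.  92.6] 35.89 maxz [0.0462 0.0506] x [0.591 0.68 ] y [-0.319 -0.229]
timer 727 [544.9 312.9] [60.1 66.7] 0.03 maxz [0.0165 0.0198] x [0.515 0.574] y [0.281 0.345]
vial 392 [462.9 211.6] [34.1 72.3] 80.04 maxz [0.0469 0.0644] x [0.426 0.5  ] y [0.2   0.233]
analyser 35756 [814.6 322.6] [370.8 484.2] 0.08 maxz [0.2781 0.2836] x [0.631 0.989] y [0.101 0.551]
sherd [277.4 226.3] 47 [0.495 0.011 0.054]
sherd [301.5 225.7] 41 [ 0.429 -0.004  0.054]
sherd [269.9 237.4] 32 [0.509 0.055 0.054]
sherd [299.9 242. ] 33 [0.427 0.057 0.054]
sherd [265.7 250.8] 44 [0.513 0.101 0.054]
sherd [293.2 254. ] 22 [0.439 0.099 0.054]
```

send_rows(translation=[[27,29,0],[27,29,0],[27,29,0],[27,29,0],[27,29,0]], dr=[[0,0,7],[0,0,7],[0,0,7],[0,0,7],[0,0,7]], claw=[1,1,1,1,1], squeeze=60)

```text
time_s: 0.52
ee_pos: [0.3551, -0.4917, 0.25]
tool_rot: [0.89, 0.456, -0.0, -0.0]
ft_force: [0.7, -0.8, 1.0]
opening: 0.0855
finger_force: 0.0
```

send_rows(translation=[[28,29,0],[28,29,0],[28,29,0],[28,29,0],[28,29,0]], dr=[[0,0,7],[0,0,7],[0,0,7],[0,0,7],[0,0,7]], claw=[1,1,1,1,1])

```text
time_s: 0.93
ee_pos: [0.4951, -0.3468, 0.2502]
tool_rot: [0.711, 0.703, -0.0, -0.0]
ft_force: [0.6, 0.1, -0.1]
opening: 0.0859
finger_force: 0.0
```

```bash
cat >> h.py <<'E'
def shot(name,tag):
    from workcell import arm
    m=arm.camera_model(name); p,d=arm.snapshot(name)
    cv2.imwrite(f"pics/{tag}.png",p[:,:,::-1]); np.savez(f"{tag}.npz",p=p,d=d,**m); return p,d,m
def st():
    from workcell import arm
    from scipy.spatial.transform import Rotation as R
    s=arm.read_state(); M=R.from_quat(s['tool_rot']).as_matrix()
    print("t",round(s['time_s'],2),"tcp",(s['ee_pos']*1000).round(1),"yawY",np.degrees(np.arctan2(M[1,1],M[0,1])).round(2),"tilt",M[:,2].round(3),"F",s['ft_force'].round(1),"open",round(s['opening']*1000,1),"ff",round(s['finger_force'],1),"j",s['joints'].round(2))
E
python3 - <<'E'
from h import *
st(); p,d,m=shot("wrist","w1"); print(m['T'].round(3),m['fx'])
E
```

```text
t 0.93 tcp [ 495.1 -346.8  250.2] yawY -0.71 tilt [-0.  0. -1.] F [ 0.6  0.1 -0.1] open 85.9 ff 0.0 j [ 0.75  0.48 -0.34  1.62  0.18  1.06  0.35]
[[ 1.    -0.013 -0.005  0.495]
 [-0.014 -0.95  -0.312 -0.266]
 [-0.     0.313 -0.95   0.373]
 [ 0.     0.     0.     1.   ]] 284.34776485359833
```

View pics/w1.png

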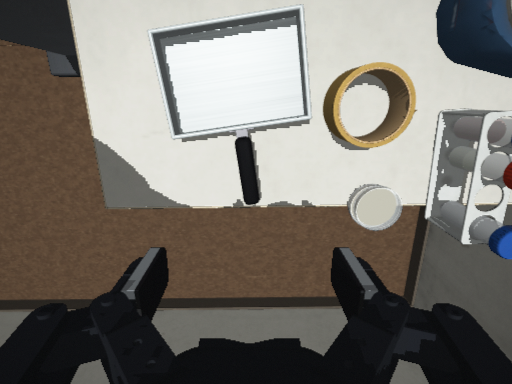

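Wrist view: the tray's corners are at (150,31), (302,7), (309,120) and (174,138). The black handle runs from (243,133) to (251,200), with the tape roll at (370,105) and the white cap at (376,207). Next I'll fit the handle, tray and plate.

```bash
python3 - <<'E'
from h import *
def pca(Q):
    c=Q.mean(0); w,v=np.linalg.eigh(np.cov((Q-c).T)); return c,v[:,1]
z=np.load("w1.npz");P=cloud(z['d'],z);C=P
k=(z['d']>0)&(P[...,2]>.02)&(P[...,2]<.055)&(P[...,0]>.45)&(P[...,0]<.53)&(P[...,1]<-.29)&(P[...,1]>-.42)&(z['p'].max(-1)<70)
Q=P[k];print("handle",len(Q),rect(Q),np.percentile(Q[:,2],[5,50,95]).round(4), [np.median(Q[abs(Q[:,1]-y)<.008],0).round(4) for y in(-.38,-.36,-.34,-.32)])
k=(z['d']>0)&(P[...,2]>.029)&(P[...,2]<.045)&(P[...,0]>.38)&(P[...,0]<.58)&(P[...,1]>-.302)&(P[...,1]<-.15)
print("tray",rect(P[k]),np.median(P[k][:,2]),"desk",np.median(P[(abs(P[...,2])<.02)&(P[...,0]<.4)&(P[...,0]>.35)][:,2]))
# side-wall lines of the tray
Q=P[k]
# plate: rim points, top + side
for n in("top","side"):
    z=np.load(n+"0.npz");P=cloud(z['d'],z)
    k=(z['d']>0)&(P[...,2]>.059)&(P[...,2]<.067)&(P[...,1]>-.05)&(P[...,1]<.28)&(P[...,0]>.38)&(P[...,0]<.58)
    N,lab,s,_=cv2.connectedComponentsWithStats(k.astype(np.uint8)); 
    kk=k&(P[...,1]<.19)
    Q=P[kk]; y=Q[:,1]
    for side in(1,-1):
        mid=.478+.093*(y-.12); S=Q[(side*(Q[:,0]-mid)>.055)]
        a=np.polyfit(S[:,1],S[:,0],1); print(n,"rim",side,len(S),"slope",a[0].round(4),"x@0.1",np.polyval(a,.1).round(4),"ymin",S[:,1].min().round(4))
    k=(z['d']>0)&(P[...,2]>.040)&(P[...,2]<.05)&(P[...,1]>-.1)&(P[...,1]<.15)&(abs(P[...,0]-.47)<.04)
    Q=P[k]; E=[Q[abs(Q[:,0]-x)<.005][:,1].min().round(4) for x in(.44,.45,.46,.47,.48,.49)]
    print("lip y at x .44...49",E,"deck z",np.median(Q[:,2]).round(4))
    k=(z['d']>0)&(P[...,2]>.055)&(P[...,2]<.068)&(P[...,1]>.2)&(P[...,1]<.30)&(abs(P[...,0]-.49)<.05)
    Q=P[k]; print("end rim",rect(Q),len(Q))
    k=(z['d']>0)&(P[...,2]>.083)&(P[...,2]<.1)&(P[...,1]>-.1)&(P[...,1]<.05)&(abs(P[...,0]-.645)<.03)
    c,v=pca(P[k][:,:2]);print("grip",c.round(4),np.degrees(np.arctan2(v[1],v[0])).round(1))
E
```

```text
handle 1059 (array([ 491.8, -348.1]), array([19.6, 83. ]), 7.51) [0.0373 0.0409 0.0426] [array([ 0.496 , -0.3793,  0.041 ]), array([ 0.4938, -0.3596,  0.041 ]), array([ 0.4906, -0.3397,  0.041 ]), array([ 0.4885, -0.32  ,  0.0411])]
tray (array([ 478. , -242.4]), array([166.7, 121.4]), 7.41) 0.033582907777078286 desk -0.0003052289723813606
top rim 1 84 slope 0.1765 x@0.1 0.5483 ymin -0.047
top rim -1 88 slope 0.1778 x@0.1 0.4103 ymin -0.0415
lip y at x .44...49 [np.float64(-0.0522), np.float64(-0.052), np.float64(-0.0558), np.float64(-0.0557), np.float64(-0.0593), np.float64(-0.0591)] deck z 0.0456
end rim (array([491.2, 222.5]), array([ 7.1, 99.2]), 79.47) 42
grip [ 0.6448 -0.026 ] 86.6
side rim 1 168 slope 0.1762 x@0.1 0.5472 ymin -0.0471
side rim -1 163 slope 0.1783 x@0.1 0.4091 ymin -0.0449
lip y at x .44...49 [np.float64(-0.0567), np.float64(-0.0558), np.float64(-0.0579), np.float64(-0.0597), np.float64(-0.0613), np.float64(-0.0639)] deck z 0.0458
end rim (array([490. , 220.4]), array([  7.2, 100.8]), 80.3) 131
grip [ 0.6424 -0.0218] 85.6
```

send_rows(translation=[[-1,-1,-40],[-1,-1,-40],[-1,0,-40],[0,0,-40],[0,0,-38]], dr=[[0,0,4],[0,0,4],[0,0,0],[0,0,0],[0,0,0]], claw=[1,1,1,1,1])

```text
time_s: 1.4
ee_pos: [0.4904, -0.3505, 0.0502]
tool_rot: [0.663, 0.748, -0.0, -0.0]
ft_force: [-0.7, -0.7, 0.3]
opening: 0.0851
finger_force: 0.0
```

send_rows(translation=[[0,0,-16],[0,0,0],[0,0,0],[0,0,0],[0,0,0]], dr=[[0,0,0],[0,0,0],[0,0,0],[0,0,0],[0,0,0]], claw=[1,0.6,0,0,0])

```text
time_s: 1.82
ee_pos: [0.4922, -0.3511, 0.0381]
tool_rot: [0.663, 0.749, 0.0, 0.001]
ft_force: [0.4, 0.1, -0.3]
opening: 0.0392
finger_force: 0.0
```

send_rows(translation=[[0,0,0],[0,0,0],[0,0,0]], dr=[[0,0,0],[0,0,0],[0,0,0]], claw=[0,0,0])

```text
time_s: 2.07
ee_pos: [0.492, -0.3511, 0.0379]
tool_rot: [0.663, 0.749, 0.0, 0.001]
ft_force: [-0.8, -0.8, 6.7]
opening: 0.0189
finger_force: 61.7
```

```bash
python3 -c "
from h import *
st()"
```

```text
t 2.07 tcp [ 492.  -351.1   37.9] yawY 6.95 tilt [ 0.002 -0.002 -1.   ] F [-0.8 -0.8  6.7] open 18.9 ff 61.7 j [ 0.72  0.73 -0.29  1.84  0.33  0.62  0.35]
```

send_rows(translation=[[-8,12,0],[-14,21,0],[-14,21,0],[-14,21,0],[-12,18,0]], dr=[[0,0,-2],[0,0,-3.5],[0,0,-3.5],[0,0,-3.5],[0,0,-3]], claw=[0,0,0,0,0])

```text
time_s: 2.48
ee_pos: [0.4305, -0.2586, 0.0381]
tool_rot: [0.759, 0.651, 0.001, 0.003]
ft_force: [2.6, -5.4, 3.8]
opening: 0.0191
finger_force: 61.2
```

send_rows(translation=[[-8,12,0],[-3,6,0],[0,0,0]], dr=[[0,0,-1.7],[0,0,0],[0,0,0]], claw=[0,0,0])

```text
time_s: 2.73
ee_pos: [0.419, -0.2391, 0.0378]
tool_rot: [0.767, 0.641, 0.001, 0.002]
ft_force: [0.3, 0.8, 7.2]
opening: 0.0188
finger_force: 61.5
```

```bash
cat >> h.py <<'E'
U=np.array([.1745,.9847]);X=np.array([.9847,-.1745]);LIP=np.array([.452,-.0545])
def traycheck(tag):
    for n in("top","side"):
        p,d,m=shot(n,n+tag);P=cloud(d,m)
        q=(P[...,:2]-LIP); a=q@X; b=q@U-.140   # plate coords
        k=(d>0)&(P[...,2]>.029)&(P[...,2]<.04)&(abs(a)<.12)&(b<-.146)&(b>-.32)&(abs(a)>.055)
        for s in(1,-1):
            S=k&(a*s>0); f=np.polyfit(b[S],a[S],1) if S.sum()>5 else [0,0]
            print(n,"tray side",s,S.sum(),"slope",np.round(f[0],3),"a@-.2",np.round(np.polyval(f,-.2),4),"b range",np.percentile(b[S],[2,98]).round(4) if S.sum() else 0)
        k=(d>0)&(P[...,2]>.038)&(P[...,2]<.05)&(abs(a)<.05)&(b>-.18)&(b<-.1)
        print(n,"lip b",[np.round(b[k&(abs(a-x)<.01)].min(),4) for x in(-.03,0,.03)])
E
python3 -c "
from h import *
st();traycheck('1')"
```

```text
t 2.73 tcp [ 419.  -239.1   37.8] yawY -10.24 tilt [ 0.003 -0.002 -1.   ] F [0.3 0.8 7.2] open 18.8 ff 61.5 j [ 0.53  0.62 -0.16  2.16  0.25  0.38 -0.01]
top tray side 1 57 slope -0.002 a@-.2 0.0791 b range [-0.2722 -0.1574]
top tray side -1 47 slope 0.005 a@-.2 -0.0743 b range [-0.2724 -0.1575]
top lip b [np.float64(-0.1601), np.float64(-0.1589), np.float64(-0.1599)]
side tray side 1 71 slope 0.005 a@-.2 0.0764 b range [-0.2751 -0.1581]
side tray side -1 71 slope -0.015 a@-.2 -0.0746 b range [-0.2746 -0.1577]
side lip b [np.float64(-0.1579), np.float64(-0.1601), np.float64(-0.1431)]
```

View pics/side1.png

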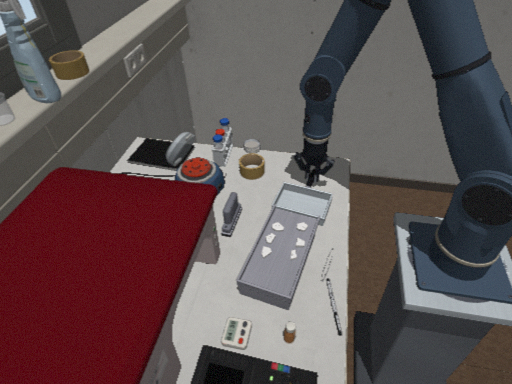

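The side view shows the tray square just in front of the lip, near (300,205), still gripped. I'll slide it home.

send_rows(translation=[[1,9,0],[2,10,0],[1,10,0],[1,10,0],[1,5,0]], dr=[[0,0,0],[0,0,0],[0,0,0],[0,0,0],[0,0,0]], claw=[0,0,0,0,0])

```text
time_s: 3.25
ee_pos: [0.4254, -0.1974, 0.0379]
tool_rot: [0.768, 0.64, 0.0, 0.002]
ft_force: [-2.4, -10.7, 13.1]
opening: 0.0189
finger_force: 62.4
```

send_rows(translation=[[0,0,0],[0,0,0]], dr=[[0,0,0],[0,0,0]], claw=[0,0])

```text
time_s: 3.42
ee_pos: [0.4255, -0.1967, 0.0377]
tool_rot: [0.768, 0.641, 0.001, 0.002]
ft_force: [-0.4, -4.3, 10.7]
opening: 0.0188
finger_force: 62.0
```

```bash
python3 -c "
from h import *
st();traycheck('2')"
```

```text
t 3.42 tcp [ 425.5 -196.7   37.7] yawY -10.3 tilt [ 0.003 -0.002 -1.   ] F [-0.4 -4.3 10.7] open 18.8 ff 62.0 j [ 0.43  0.61 -0.14  2.19  0.23  0.35 -0.09]
top tray side 1 36 slope 0.134 a@-.2 0.0791 b range [-0.2298 -0.1519]
top tray side -1 36 slope -0.139 a@-.2 -0.0754 b range [-0.23   -0.1491]
top lip b [np.float64(-0.1399), np.float64(-0.1402), np.float64(-0.1404)]
side tray side 1 51 slope 0.126 a@-.2 0.0776 b range [-0.2343 -0.1485]
side tray side -1 50 slope -0.152 a@-.2 -0.076 b range [-0.2315 -0.1493]
side lip b [np.float64(-0.1424), np.float64(-0.1445), np.float64(-0.1414)]
```

send_rows(translation=[[1,3,0],[0,0,0],[0,0,0],[0,0,0],[0,0,0]], dr=[[0,0,0],[0,0,0],[0,0,0],[0,0,0],[0,0,0]], claw=[0,0,0.7,1,1])

```text
time_s: 3.93
ee_pos: [0.4255, -0.1923, 0.0366]
tool_rot: [0.767, 0.641, 0.0, 0.0]
ft_force: [-0.4, 0.6, -0.0]
opening: 0.0544
finger_force: 0.0
```

send_rows(translation=[[0,0,15],[0,0,40],[0,0,40],[20,15,25],[28,22,12]], dr=[[0,0,0],[0,0,0],[0,0,2],[0,0,2],[0,0,2]], claw=[1,1,1,1,1])

```text
time_s: 4.35
ee_pos: [0.4727, -0.1575, 0.172]
tool_rot: [0.734, 0.679, 0.0, 0.002]
ft_force: [2.2, -0.2, -0.9]
opening: 0.0855
finger_force: 0.0
```

send_rows(translation=[[28,22,12],[28,22,12],[28,22,12],[28,22,12],[28,22,12]], dr=[[0,0,0],[0,0,0],[0,0,0],[0,0,0],[0,0,0]], claw=[1,1,1,1,1])

```text
time_s: 4.77
ee_pos: [0.6141, -0.0438, 0.229]
tool_rot: [0.733, 0.681, -0.0, -0.0]
ft_force: [1.1, -0.6, 0.1]
opening: 0.0855
finger_force: 0.0
```

send_rows(translation=[[28,22,12],[0,0,0]], dr=[[0,0,0],[0,0,0]], claw=[1,1])

```text
time_s: 4.93
ee_pos: [0.6461, -0.0161, 0.2422]
tool_rot: [0.73, 0.683, 0.004, 0.0]
ft_force: [-1.6, 0.9, -0.2]
opening: 0.0854
finger_force: 0.0
```

```bash
python3 - <<'E'
from h import *
st();p,d,m=shot("wrist","w2");P=cloud(d,m)
for z0,z1,nm in((.083,.1,"grip"),(.025,.1,"all"),(.025,.045,"body")):
    k=(d>0)&(P[...,2]>z0)&(P[...,2]<z1)&(P[...,1]>-.12)&(P[...,1]<.07)&(abs(P[...,0]-.645)<.05)
    N,l,s,_=cv2.connectedComponentsWithStats(k.astype(np.uint8))
    if N>1:
        Q=P[l==1+s[1:,4].argmax()]; print(nm,len(Q),rect(Q),np.percentile(Q[:,2],[5,50,95]).round(4))
traycheck('3')
E
```

```text
t 4.93 tcp [646.1 -16.1 242.2] yawY -3.85 tilt [ 0.006  0.005 -1.   ] F [-1.6  0.9 -0.2] open 85.4 ff 0.0 j [ 0.12  0.54 -0.27  1.53  0.15  1.08 -0.25]
grip 1690 (array([642. , -25.1]), array([83.3, 23.1]), 86.51) [0.0847 0.0903 0.0924]
all 2198 (array([642.6, -18.1]), array([97.5, 27.3]), 85.21) [0.0316 0.0896 0.0923]
body 390 (array([645.3,  16.3]), array([28.3, 27.5]), 86.03) [0.0283 0.0327 0.0355]
top tray side 1 2 slope 0 a@-.2 0.0 b range [-0.2282 -0.2275]
top tray side -1 0 slope 0 a@-.2 0.0 b range 0Traceback (most recent call last):
  File "<stdin>", line 8, in <module>
  File "h.py", line 27, in traycheck
    print(n,"lip b",[np.round(b[k&(abs(a-x)<.01)].min(),4) for x in(-.03,0,.03)])
                              ~~~~~~~~~~~~~~~~~~~~~~~^^
    return umr_minimum(a, axis, None, out, keepdims, initial, where)
ValueError: zero-size array to reduction operation minimum which has no identity
```

View pics/w2.png

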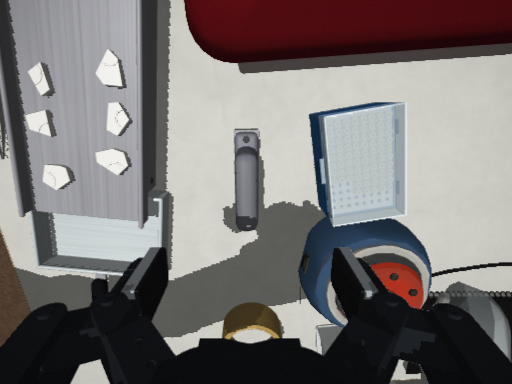

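Wrist view: the scraper's grip runs from (246,130) to (246,230). The tray sits under the lip at (100,240), and the six sherds are on the deck between (40,75) and (112,160). I'll descend on the scraper.

send_rows(translation=[[-2,-5,-30],[-2,-4,-38],[0,0,-38],[0,0,-38],[0,0,-28]], dr=[[0,0,0],[0,0,0],[0,0,0],[0,0,0],[0,0,0]], claw=[0.6,0.6,0.6,0.6,0.6])

```text
time_s: 5.45
ee_pos: [0.6346, -0.0339, 0.0652]
tool_rot: [0.733, 0.68, -0.002, -0.001]
ft_force: [-0.8, -0.1, -0.5]
opening: 0.0513
finger_force: 0.0
```

send_rows(translation=[[0,0,0],[0,0,0],[0,0,0],[0,0,0],[0,0,0]], dr=[[0,0,0],[0,0,0],[0,0,0],[0,0,0],[0,0,0]], claw=[0.6,0,0,0,0], squeeze=90)

```text
time_s: 5.87
ee_pos: [0.6381, -0.0326, 0.0703]
tool_rot: [0.733, 0.68, 0.001, 0.001]
ft_force: [-0.2, 2.0, 1.6]
opening: 0.023
finger_force: 88.4
```

```bash
python3 - <<'E'
from h import *
st()
z=np.load("w2.npz");P=cloud(z['d'],z);d=z['d'];p=z['p']
q=P[...,:2]-LIP;a=q@X;b=q@U-.140
def rep(nm,k):
    print(nm,k.sum(),"a",np.percentile(a[k],[2,50,98]).round(4),"b",np.percentile(b[k],[2,50,98]).round(4),"z",np.median(P[...,2][k]).round(4) if k.any() else 0)
Z=P[...,2]
for s in(1,-1):
    k=(d>0)&(Z>.056)&(Z<.068)&(a*s>.055)&(a*s<.085)&(b<.1)&(b>-.16)
    rep("rim%d"%s,k); f=np.polyfit(b[k],a[k],1);print(f.round(4))
    k=(d>0)&(Z>.028)&(Z<.039)&(a*s>.06)&(a*s<.1)&(b<-.146)&(b>-.215)
    rep("trayside%d"%s,k)
    if k.sum()>5:print(np.polyfit(b[k],a[k],1).round(4))
k=(d>0)&(Z>.040)&(Z<.05)&(abs(a)<.05)&(b<-.1)&(b>-.16);rep("lip",k)
k=(d>0)&(Z>.028)&(Z<.039)&(abs(a)<.06)&(b<-.2)&(b>-.25);rep("rear",k); print(np.polyfit(a[k],b[k],1).round(4))
w=(p.min(-1)>190)&(d>0)&(Z>.048)&(Z<.06)&(abs(a)<.065)&(b>-.138)&(b<.13)
N,l,s,c=cv2.connectedComponentsWithStats(w.astype(np.uint8))
for i in range(1,N):
    if s[i,4]>40: rep("sherd",l==i)
E
```

```text
t 5.87 tcp [638.1 -32.6  70.3] yawY -4.27 tilt [ 0.003 -0.    -1.   ] F [-0.2  2.   1.6] open 23.0 ff 88.4 j [ 0.12  0.72 -0.23  1.72  0.23  0.73 -0.3 ]
rim1 1440 a [0.0623 0.0659 0.0681] b [-0.1342 -0.0047  0.086 ] z 0.0619
[0.0016 0.0657]
trayside1 95 a [0.0779 0.0801 0.0819] b [-0.1792 -0.1631 -0.1468] z 0.0336
[-0.0107  0.0783]
rim-1 1338 a [-0.0732 -0.0692 -0.0675] b [-0.1362 -0.0453  0.039 ] z 0.0613
[ 0.007  -0.0692]
trayside-1 275 a [-0.0841 -0.081  -0.0794] b [-0.213  -0.1784 -0.1481] z 0.0331
[ 0.0013 -0.081 ]
lip 2581 a [-0.0478  0.0017  0.0481] b [-0.1397 -0.1206 -0.1009] z 0.0447
rear 451 a [-0.057  -0.0038  0.0272] b [-0.2448 -0.2263 -0.224 ] z 0.0332
[-0.0882 -0.2306]
sherd 586 a [0.0206 0.0321 0.042 ] b [0.0136 0.0257 0.0426] z 0.0527
sherd 324 a [-0.0482 -0.0394 -0.0327] b [-0.0021  0.0114  0.0238] z 0.0527
sherd 472 a [0.0281 0.0363 0.0474] b [-0.0352 -0.0204 -0.0052] z 0.0526
sherd 392 a [-0.0568 -0.0451 -0.0354] b [-0.0444 -0.0331 -0.0221] z 0.0527
sherd 530 a [0.0147 0.0314 0.0452] b [-0.0794 -0.0661 -0.0553] z 0.0527
sherd 461 a [-0.0462 -0.0339 -0.0207] b [-0.1046 -0.0913 -0.0798] z 0.0527
```

send_rows(translation=[[0,0,25],[0,0,38],[-10,0,38],[-35,0,4],[-38,0,0]], dr=[[0,0,0],[0,0,0],[0,0,0],[0,0,0],[0,0,7]], claw=[0,0,0,0,0])

```text
time_s: 6.28
ee_pos: [0.5564, -0.0319, 0.1772]
tool_rot: [0.691, 0.723, 0.003, 0.003]
ft_force: [-1.4, -0.7, -3.0]
opening: 0.0234
finger_force: 89.2
```

send_rows(translation=[[-34,10,0],[-20,28,0],[-5,36,0],[0,36,0],[0,36,0]], dr=[[0,0,7],[0,0,7],[0,0,7],[0,0,7],[0,0,7]], claw=[0,0,0,0,0])

```text
time_s: 6.7
ee_pos: [0.4949, 0.1145, 0.1749]
tool_rot: [0.438, 0.899, 0.0, 0.001]
ft_force: [1.1, -1.4, -3.6]
opening: 0.0228
finger_force: 89.3
```

send_rows(translation=[[0,26,0],[0,14,0],[0,8,0],[0,0,0],[0,0,0]], dr=[[0,0,7],[0,0,7],[0,0,7],[0,0,7],[0,0,7]], claw=[0,0,0,0,0])

```text
time_s: 7.12
ee_pos: [0.4953, 0.1624, 0.1744]
tool_rot: [0.146, 0.989, 0.0, 0.001]
ft_force: [0.0, -0.1, -2.2]
opening: 0.0229
finger_force: 89.3
```

send_rows(translation=[[0,0,0],[0,0,0],[0,0,0]], dr=[[0,0,7],[0,0,0],[0,0,0]], claw=[0,0,0])

```text
time_s: 7.37
ee_pos: [0.4954, 0.1613, 0.174]
tool_rot: [0.091, 0.996, 0.0, 0.0]
ft_force: [-1.0, -0.4, -2.6]
opening: 0.0229
finger_force: 89.3
```

```bash
python3 - <<'E'
from h import *
st()
for n in("side","top"):
    p,d,m=shot(n,n+"4");P=cloud(d,m);Z=P[...,2];q=P[...,:2]-LIP;a=q@X;b=q@U-.140
    for z0,z1 in((.095,.14),(.1,.135)):
        k=(d>0)&(Z>z0)&(Z<z1)&(abs(a)<.085)&(b>.03)&(b<.13)
        if k.sum()>5: print(n,k.sum(),"a",np.percentile(a[k],[2,98]).round(4),"b",np.percentile(b[k],[2,98]).round(4),"z",Z[k].min().round(4))
E
```

```text
t 7.37 tcp [495.4 161.3 174. ] yawY 79.51 tilt [ 0.001  0.    -1.   ] F [-1.  -0.4 -2.6] open 22.9 ff 89.3 j [ 0.07  0.5  -0.69  1.93  0.42  0.86  0.54]
side 581 a [-0.0581  0.0548] b [0.0717 0.095 ] z 0.102
side 410 a [-0.0582  0.0549] b [0.075  0.0951] z 0.102
top 24 a [0.0426 0.0603] b [0.0655 0.0872] z 0.1085
top 18 a [0.0423 0.0603] b [0.0655 0.0876] z 0.1085
```

View pics/side4.png

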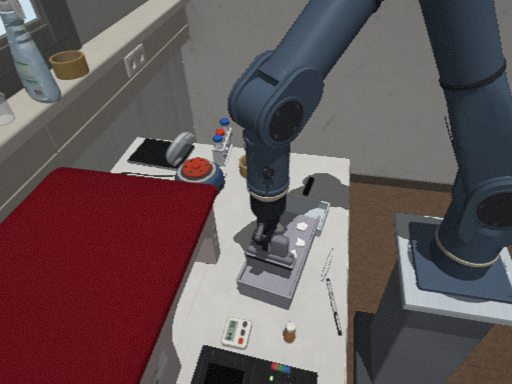

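The side view shows the scraper held level at about (270,250) over the closed end of the deck, centred between the rims and behind all the sherds. I'll lower it gently.

send_rows(translation=[[0,0,-25],[0,0,-20],[0,0,-8],[0,0,-2],[0,0,0]], dr=[[0,0,0],[0,0,0],[0,0,0],[0,0,0],[0,0,0]], claw=[0,0,0,0,0])

```text
time_s: 7.88
ee_pos: [0.4952, 0.1618, 0.1183]
tool_rot: [0.09, 0.996, -0.0, -0.0]
ft_force: [-0.2, -0.1, -1.6]
opening: 0.0231
finger_force: 89.3
```

send_rows(translation=[[0,0,-1.5],[0,0,0],[0,0,-1],[0,0,0],[0,0,0]], dr=[[0,0,0],[0,0,0],[0,0,0],[0,0,0],[0,0,0]], claw=[0,0,0,0,0])

```text
time_s: 8.3
ee_pos: [0.4954, 0.1616, 0.1161]
tool_rot: [0.089, 0.996, 0.0, 0.0]
ft_force: [-0.1, 0.9, -2.8]
opening: 0.0229
finger_force: 89.3
```

send_rows(translation=[[0,0,-0.5],[0,0,0],[0,0,-0.5],[0,0,0],[0,0,0]], dr=[[0,0,0],[0,0,0],[0,0,0],[0,0,0],[0,0,0]], claw=[0,0,0,0,0])

```text
time_s: 8.72
ee_pos: [0.4952, 0.1616, 0.1151]
tool_rot: [0.089, 0.996, -0.0, 0.0]
ft_force: [-2.5, -1.8, 5.1]
opening: 0.023
finger_force: 90.3
```

send_rows(translation=[[0,0,-0.5],[0,0,0],[0,0,0],[0,0,0]], dr=[[0,0,0],[0,0,0],[0,0,0],[0,0,0]], claw=[0,0,0,0])

```text
time_s: 9.05
ee_pos: [0.4952, 0.1616, 0.1151]
tool_rot: [0.089, 0.996, -0.0, 0.0]
ft_force: [-3.5, -2.5, 13.3]
opening: 0.0231
finger_force: 91.6
```

send_rows(translation=[[-0.7,-4,0.2],[-1.4,-7.9,0],[-1.4,-7.9,0],[-1.4,-7.9,0],[-1.4,-7.9,0]], dr=[[0,0,0],[0,0,0],[0,0,0],[0,0,0],[0,0,0]], claw=[0,0,0,0,0])

```text
time_s: 9.47
ee_pos: [0.49, 0.1271, 0.1153]
tool_rot: [0.089, 0.996, 0.002, 0.001]
ft_force: [4.6, 1.5, -0.3]
opening: 0.023
finger_force: 89.5
```

send_rows(translation=[[-1.4,-7.9,0],[-1.4,-7.9,0],[-1.4,-7.9,0],[-1.4,-7.9,0],[-1.4,-7.9,0]], dr=[[0,0,0],[0,0,0],[0,0,0],[0,0,0],[0,0,0]], claw=[0,0,0,0,0])

```text
time_s: 9.88
ee_pos: [0.483, 0.0875, 0.1152]
tool_rot: [0.089, 0.996, 0.002, 0.001]
ft_force: [-1.0, 2.7, -0.6]
opening: 0.023
finger_force: 89.5
```

```bash
python3 - <<'E'
from h import *
st();p,d,m=shot("side","side5");shot("wrist","w5")
E
```

```text
t 9.88 tcp [483.   87.5 115.2] yawY 79.79 tilt [ 0.003  0.003 -1.   ] F [-1.   2.7 -0.6] open 23.0 ff 89.5 j [ 0.17  0.55 -0.65  2.06  0.51  0.69  0.58]
```

View pics/w5.png

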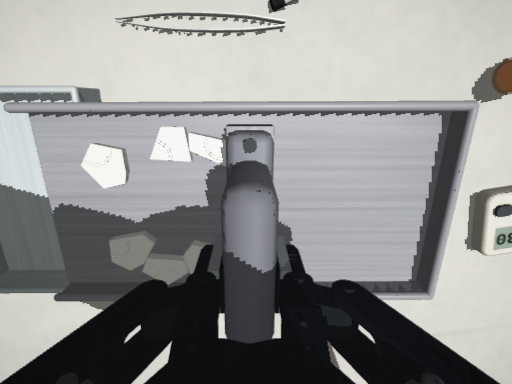

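Wrist view: the scraper's face is at about x=225 with sherds gathering ahead of it, the nearest at (208,148), (170,145), (105,165), (165,267) and (130,250). Nothing is behind it. I'll keep wiping.

send_rows(translation=[[-0.7,-4,-0.2],[-1.4,-7.9,0],[-1.4,-7.9,0],[-1.4,-7.9,0],[-1.4,-7.9,0]], dr=[[0,0,0],[0,0,0],[0,0,0],[0,0,0],[0,0,0]], claw=[0,0,0,0,0])

```text
time_s: 10.4
ee_pos: [0.477, 0.0524, 0.1152]
tool_rot: [0.089, 0.996, 0.002, 0.002]
ft_force: [2.8, 3.9, 1.3]
opening: 0.0229
finger_force: 89.7
```

send_rows(translation=[[-1.4,-7.9,0],[-1.4,-7.9,0],[-1.4,-7.9,0],[-1.4,-7.9,0],[-1.2,-7,0]], dr=[[0,0,0],[0,0,0],[0,0,0],[0,0,0],[0,0,0]], claw=[0,0,0,0,0])

```text
time_s: 10.82
ee_pos: [0.4703, 0.0137, 0.1152]
tool_rot: [0.089, 0.996, 0.002, 0.002]
ft_force: [2.9, 15.8, 2.6]
opening: 0.0228
finger_force: 90.5
```

send_rows(translation=[[-1.1,-6,0],[-1.1,-6,0],[-1.1,-6,0],[-1.1,-6,0],[-1.1,-6,0]], dr=[[0,0,0],[0,0,0],[0,0,0],[0,0,0],[0,0,0]], claw=[0,0,0,0,0])

```text
time_s: 11.23
ee_pos: [0.4648, -0.0164, 0.1151]
tool_rot: [0.089, 0.996, 0.002, 0.002]
ft_force: [-0.6, 5.9, 14.0]
opening: 0.0233
finger_force: 91.7
```

```bash
python3 - <<'E'
from h import *
st()
from workcell import arm
q=arm.read_state()['ee_pos'][:2]-LIP; print("a,b",q@X,q@U-.14)
E
```

```text
t 11.23 tcp [464.8 -16.4 115.1] yawY 79.8 tilt [ 0.004  0.003 -1.   ] F [-0.6  5.9 14. ] open 23.3 ff 91.7 j [ 0.4   0.52 -0.66  2.13  0.52  0.65  0.77]
a,b 0.005963372326588339 -0.10024125428578035
```

send_rows(translation=[[-0.9,-4.9,0],[-0.9,-4.9,0],[-0.9,-4.9,0],[-0.9,-4.9,0],[-0.9,-4.9,0]], dr=[[0,0,0],[0,0,0],[0,0,0],[0,0,0],[0,0,0]], claw=[0,0,0,0,0])

```text
time_s: 11.65
ee_pos: [0.4603, -0.041, 0.1151]
tool_rot: [0.089, 0.996, 0.001, 0.002]
ft_force: [-0.7, 7.7, 21.6]
opening: 0.0232
finger_force: 92.5
```

send_rows(translation=[[-0.9,-4.9,0],[-0.9,-4.9,0],[-0.9,-4.9,0],[0,0,0],[0,0,0]], dr=[[0,0,0],[0,0,0],[0,0,0],[0,0,0],[0,0,0]], claw=[0,0,0,0,0])

```text
time_s: 12.07
ee_pos: [0.4574, -0.0564, 0.1151]
tool_rot: [0.089, 0.996, 0.001, 0.002]
ft_force: [1.9, 4.9, 10.3]
opening: 0.0232
finger_force: 91.1
```

```bash
python3 - <<'E'
from h import *
st();shot("side","side6");shot("wrist","w6");shot("top","top6")
a=cv2.imread("pics/side6.png")[130:320,210:360];b=cv2.imread("pics/w6.png")
cv2.imwrite("pics/c6.png",np.hstack([cv2.resize(b,(480,360)),cv2.resize(a,(284,360))]))
E
```

```text
t 12.07 tcp [457.4 -56.4 115.1] yawY 79.75 tilt [ 0.003  0.001 -1.   ] F [ 1.9  4.9 10.3] open 23.2 ff 91.1 j [ 0.49  0.52 -0.66  2.14  0.52  0.65  0.85]
```

View pics/c6.png

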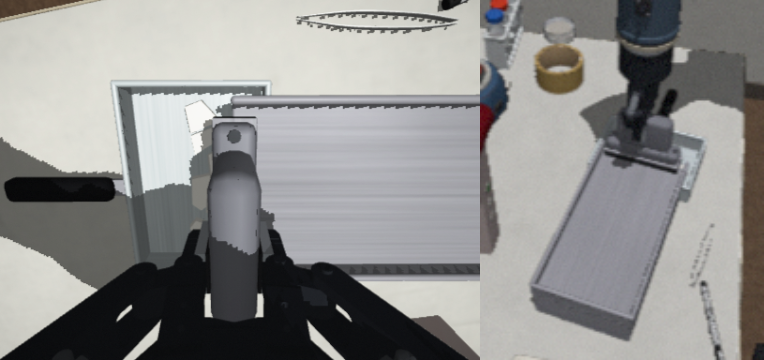

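The deck is clear and the sherds are at the tray's mouth, around (200,150) in the wrist half of the picture. I'll push a little further past the lip, then lift and look.

send_rows(translation=[[-0.9,-4.9,0],[-0.9,-4.9,0],[0,0,0],[0,0,0],[0,0,15]], dr=[[0,0,0],[0,0,0],[0,0,0],[0,0,0],[0,0,0]], claw=[0,0,0,0,0])

```text
time_s: 12.63
ee_pos: [0.4531, -0.0672, 0.1279]
tool_rot: [0.089, 0.996, 0.0, -0.001]
ft_force: [-0.6, -0.4, -3.4]
opening: 0.023
finger_force: 89.4
```

send_rows(translation=[[0,0,30],[3,15,35],[7,38,10],[7,38,0],[0,0,0]], dr=[[0,0,0],[0,0,0],[0,0,0],[0,0,0],[0,0,0]], claw=[0,0,0,0,0])

```text
time_s: 13.05
ee_pos: [0.4726, 0.0314, 0.2058]
tool_rot: [0.086, 0.996, 0.002, 0.002]
ft_force: [0.8, 1.3, -1.6]
opening: 0.0233
finger_force: 89.6
```

```bash
python3 - <<'E'
from h import *
st();shot("side","side7");shot("wrist","w7");shot("top","top7")
a=cv2.imread("pics/side7.png")[130:320,210:360];b=cv2.imread("pics/w7.png")
cv2.imwrite("pics/c7.png",np.hstack([cv2.resize(b,(480,360)),cv2.resize(a,(284,360))]))
for n in("w7","side7"):
    z=np.load(n+".npz");P=cloud(z['d'],z);Z=P[...,2];q=P[...,:2]-LIP;a=q@X;b=q@U-.14
    k=(z['p'].min(-1)>(130 if n=='w7' else 190))&(Z>.006)&(Z<.056)&(abs(a)<.077)&(b<-.1)&(b>-.218)
    N,l,s,c=cv2.connectedComponentsWithStats(k.astype(np.uint8))
    for i in range(1,N):
        if s[i,4]>15: print(n,c[i].round(),s[i,4],np.round([np.median(a[l==i]),np.median(b[l==i]),np.median(Z[l==i]),Z[l==i].max()],3))
E
```

```text
t 13.05 tcp [472.6  31.4 205.8] yawY 80.15 tilt [ 0.004  0.004 -1.   ] F [ 0.8  1.3 -1.6] open 23.3 ff 89.6 j [ 0.4   0.41 -0.78  2.    0.37  0.87  0.82]
w7 [173. 148.] 4543 [-0.031 -0.131  0.044  0.047]
```

View pics/c7.png

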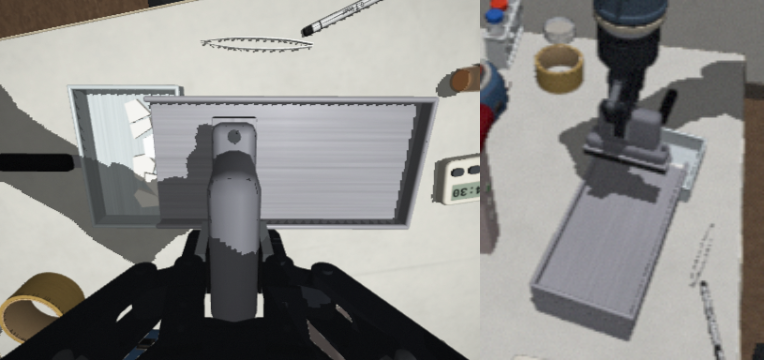

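The sherds lie in the tray at the lip, around (145,150) in the wrist half, and the deck is empty. I'll take the scraper back to the desk.

send_rows(translation=[[10,-10,0],[14,-12,0],[16,-12,0],[16,-12,0],[16,-12,0]], dr=[[0,0,-7],[0,0,-7],[0,0,-7],[0,0,-7],[0,0,-7]], claw=[0,0,0,0,0])

```text
time_s: 13.62
ee_pos: [0.5429, -0.0369, 0.2034]
tool_rot: [0.389, 0.921, -0.001, -0.001]
ft_force: [-0.3, 0.2, -2.5]
opening: 0.023
finger_force: 89.6
```

send_rows(translation=[[20,-12,0],[20,-12,0],[20,-8,0],[20,-6,0],[10,-3,0]], dr=[[0,0,-7],[0,0,-7],[0,0,-7],[0,0,-7],[0,0,-7]], claw=[0,0,0,0,0])

```text
time_s: 14.03
ee_pos: [0.6341, -0.0787, 0.2029]
tool_rot: [0.648, 0.761, -0.001, -0.0]
ft_force: [0.2, 0.3, -2.8]
opening: 0.0233
finger_force: 89.6
```

send_rows(translation=[[0,0,0],[0,0,0],[0,0,0],[0,0,0]], dr=[[0,0,-7],[0,0,-7],[0,0,0],[0,0,0]], claw=[0,0,0,0])

```text
time_s: 14.37
ee_pos: [0.6324, -0.0765, 0.2034]
tool_rot: [0.732, 0.681, -0.001, -0.0]
ft_force: [0.1, -0.2, -2.5]
opening: 0.0233
finger_force: 89.6
```

```bash
python3 - <<'E'
from h import *
st();p,d,m=shot("wrist","w8");shot("side","side8");shot("top","top8")
for n in("w8","side8","top8"):
    z=np.load(n+".npz");P=cloud(z['d'],z);Z=P[...,2];q=P[...,:2]-LIP;a=q@X;b=q@U-.14
    k=(z['d']>0)&(abs(a)<.075)&(b<-.145)&(b>-.216)
    print(n,k.sum(),"z in tray pct",np.percentile(Z[k],[1,50,90,97,100]).round(4))
    k&=Z>.008
    print(" raised",k.sum(), "a",np.percentile(a[k],[1,99]).round(3),"b",np.percentile(b[k],[1,99]).round(3)) if k.sum() else 0
a=cv2.imread("pics/side8.png")[140:260,230:360];b=cv2.imread("pics/top8.png")[150:260,170:360]
cv2.imwrite("pics/c8.png",np.hstack([cv2.resize(a,(390,360),interpolation=2),cv2.resize(cv2.imread("pics/w8.png")[:, :256],(240,360)),]))
E
```

```text
t 14.37 tcp [632.4 -76.5 203.4] yawY -4.13 tilt [-0.002 -0.001 -1.   ] F [ 0.1 -0.2 -2.5] open 23.3 ff 89.6 j [ 0.24  0.57 -0.32  1.6   0.2   1.01 -0.21]
w8 5692 z in tray pct [0.0012 0.0032 0.0117 0.0179 0.0226]
 raised 1856 a [-0.066  0.062] b [-0.179 -0.15 ]
side8 558 z in tray pct [0.0011 0.0056 0.6161 0.6225 0.6261]
 raised 211 a [-0.056  0.065] b [-0.185 -0.145]
top8 2791 z in tray pct [0.0036 0.7239 0.767  0.7745 0.779 ]
 raised 2736 a [-0.074  0.073] b [-0.215 -0.146]
```

View pics/c8.png

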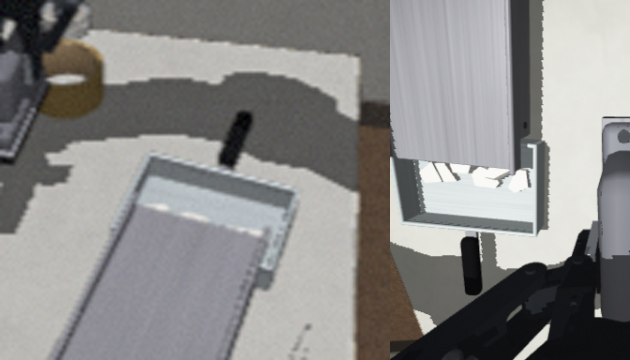

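Both views show the sherds flat in the tray's mouth, at most 23 mm high, and the deck empty. I'll lower the scraper.

send_rows(translation=[[0,0,-35],[0,0,-38],[0,0,-35],[0,0,-18],[0,0,0]], dr=[[0,0,0],[0,0,0],[0,0,0],[0,0,0],[0,0,0]], claw=[0,0,0,0,0])

```text
time_s: 14.93
ee_pos: [0.6303, -0.075, 0.0738]
tool_rot: [0.732, 0.681, -0.003, -0.003]
ft_force: [-1.0, 1.1, -2.6]
opening: 0.0228
finger_force: 89.4
```

send_rows(translation=[[0,0,-4],[0,0,-1.5],[0,0,-0.5],[0,0,0],[0,0,0]], dr=[[0,0,0],[0,0,0],[0,0,0],[0,0,0],[0,0,0]], claw=[0,0,0,0,0])

```text
time_s: 15.35
ee_pos: [0.634, -0.0748, 0.0736]
tool_rot: [0.733, 0.68, 0.001, 0.001]
ft_force: [0.0, -0.2, -3.1]
opening: 0.0231
finger_force: 89.4
```

send_rows(translation=[[0,0,-2],[0,0,-0.8],[0,0,0],[0,0,-0.5],[0,0,0]], dr=[[0,0,0],[0,0,0],[0,0,0],[0,0,0],[0,0,0]], claw=[0,0,0,0,0])

```text
time_s: 15.77
ee_pos: [0.6337, -0.0747, 0.0702]
tool_rot: [0.733, 0.68, 0.0, 0.001]
ft_force: [-3.9, -0.2, 9.3]
opening: 0.0231
finger_force: 91.6
```

send_rows(translation=[[0,0,-0.3],[0,0,0],[0,0,0]], dr=[[0,0,0],[0,0,0],[0,0,0]], claw=[0,0,0])

```text
time_s: 16.02
ee_pos: [0.6337, -0.0747, 0.0702]
tool_rot: [0.733, 0.68, 0.0, 0.001]
ft_force: [-4.1, -0.0, 11.9]
opening: 0.023
finger_force: 91.9
```

The scraper is on the desk, so I'll release it and rise.

send_rows(translation=[[0,0,0],[0,0,0],[0,0,0],[0,0,0],[0,0,0]], dr=[[0,0,0],[0,0,0],[0,0,0],[0,0,0],[0,0,0]], claw=[0.3,0.6,0.6,0.6,0.6])

```text
time_s: 16.43
ee_pos: [0.6333, -0.0747, 0.0685]
tool_rot: [0.733, 0.68, -0.0, -0.0]
ft_force: [1.6, 0.9, 0.1]
opening: 0.0513
finger_force: 0.0
```

send_rows(translation=[[0,0,15],[0,0,35],[0,0,40],[0,0,40],[0,0,30]], dr=[[0,0,0],[0,0,0],[0,0,0],[0,0,0],[0,0,0]], claw=[0.6,0.6,0.6,0.6,0.6])

```text
time_s: 16.85
ee_pos: [0.6339, -0.0746, 0.232]
tool_rot: [0.733, 0.68, 0.001, 0.001]
ft_force: [1.1, 0.0, -0.1]
opening: 0.0513
finger_force: 0.0
```

send_rows(translation=[[0,0,0],[0,0,0],[0,0,0]], dr=[[0,0,0],[0,0,0],[0,0,0]], claw=[0.6,0.6,0.6])

```text
time_s: 17.1
ee_pos: [0.6329, -0.0748, 0.228]
tool_rot: [0.733, 0.68, -0.0, -0.0]
ft_force: [0.4, 0.7, -0.3]
opening: 0.0514
finger_force: 0.0
```

```bash
python3 - <<'E'
from h import *
st();shot("wrist","w9");shot("side","side9")
for n in("w9","side9"):
    z=np.load(n+".npz");P=cloud(z['d'],z);Z=P[...,2];d=z['d']
    k=(d>0)&(Z>.08)&(Z<.1)&(abs(P[...,0]-.635)<.05)&(P[...,1]<.02)&(P[...,1]>-.15)
    N,l,s,_=cv2.connectedComponentsWithStats(k.astype(np.uint8));Q=P[l==1+s[1:,4].argmax()]
    print(n,"grip",rect(Q),np.percentile(Q[:,2],[5,50,95]).round(4))
    q=P[...,:2]-LIP;a=q@X;b=q@U-.14
    k=(d>0)&(abs(a)<.07)&(b<-.2)&(b>-.25)&(Z>.028)&(Z<.05); print(" rear wall",k.sum(),np.percentile(b[k],[2,50,98]).round(4),np.median(Z[k]).round(4))
w=cv2.imread("pics/w9.png");s=cv2.imread("pics/side9.png")
cv2.imwrite("pics/c9.png",np.hstack([cv2.resize(w,(400,300)),cv2.resize(s,(400,300))]))
E
```

```text
t 17.1 tcp [632.9 -74.8 228. ] yawY -4.25 tilt [-0.001 -0.    -1.   ] F [ 0.4  0.7 -0.3] open 51.4 ff 0.0 j [ 0.24  0.55 -0.32  1.57  0.19  1.06 -0.21]
w9 grip (array([633.7, -66.9]), array([83.6, 24. ]), 85.61) [0.0842 0.0903 0.0923]
 rear wall 806 [-0.249  -0.2271 -0.2242] 0.0336
side9 grip (array([633.8, -68.4]), array([84.9, 23.6]), 87.26) [0.0827 0.0908 0.0941]
 rear wall 128 [-0.248  -0.2286 -0.2245] 0.0337
```

View pics/c9.png

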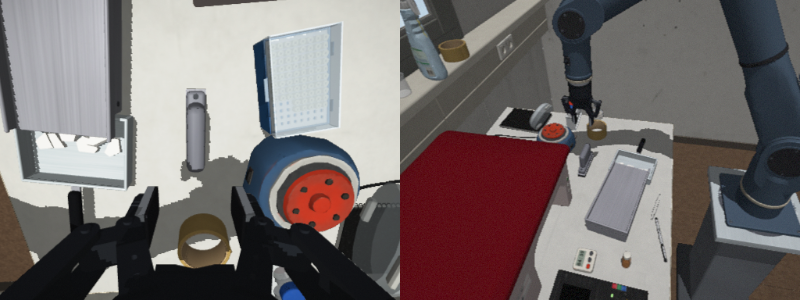

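The scraper stands upright at (195,130) in the wrist half, the sherds are in the tray at (85,143), and the tape roll, timer and vial have not moved. I'll hand in.

```bash
python3 -c "
from workcell import arm
print(arm.sign_off())"
```

```text
the job is handed in; nothing more can be done
None
```

I handed the job in at about 17 s of robot time; sign-off returned no verdict. In the last pictures the tray is home under the lip, the deck is empty with the sherds in the tray (overlapping, so I didn't count all six), the scraper stands upright on the desk clear of the tray, and the tape roll, timer and vial look unmoved.

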